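# Hang the wire rack on two uneven hooks

## Task

Take the wire tool rack by its wooden grip out of its wooden rest and hang its top rod in both hooks of the stand. The hooks are clamped by hand and not level with each other, so lower the rack gently, feel that both hooks carry it while you still hold it, and only then let go; do not force it down on the hooks. Leave the other things on the bench where they are.

Things in the scene. Friction and masses are not known exactly. Their poses are not given: they have to be found in the camera images.
- rack: Loose flat upright steel wire rack, 0.36-0.59 kg. Top rod 10 mm thick, 310 mm long; bottom rod 8 mm thick, 130 mm below it; side rods 8 mm thick at y = +-140 mm; thin wires at y = 0, +-50 mm. Origin: middle of the top rod, on its axis; y along the rod, z up, x across the flat rack; front and back alike. May lean a few degrees at the start.
- rack_grip (a point): Middle of the rack's dark wooden grip, 26 mm above the top rod's axis. The grip is 16 mm thick (rack x), 56 mm wide (y), and reaches from 6 mm below to 46 mm above the rod's axis. Pinched here lightly (20-30 N; a hard squeeze locks it), the rack can turn between the finger pads in its own plane when one end is pushed up.
- rest: Fixed wooden rest, 320 mm (y) by 90 mm (x), in which the rack is parked upright at the start, its top rod's axis 146 mm above the bench. Origin: on the bench, below the rack's middle; y along the slots.
- rest_slot (a point): Midway between the rest's two slotted cheeks, at the height of their tops, 75 mm above the bench. The cheeks at y = +-140 mm hold the rack's side rods in slots 11 mm wide, bottom rod lying 12 mm above the bench: lift straight up 70 mm or more to clear.
- stand: Fixed metal stand: base plate 260 mm (y) by 130 mm (x), square uprights 25 mm wide at y = +-100 mm reaching 255 mm above the bench, between them only a brace below 65 mm. A rigid steel hook is clamped on the front (-x side) of each. Origin: on the bench, midway between the hooks' troughs; y from the right to the left hook. Neither hook may be pressed with more than 18 N.
- left_mid (a point): Point of the stand at x = 0, y = +100 mm, 175 mm up: the left hook's trough is centred here in plan, but its floor (seat_left) is really anywhere from 155 to 195 mm above the bench (not reported: feel or look). Trough along y, 24 mm long, 18 mm wide in x, open at top and ends; front lip with outward flare rises 29 mm above the floor, back plate 50 mm.
- right_mid (a point): The same for the right hook, at y = -100 mm; its trough floor (seat_right), 155 to 195 mm above the bench, is set separately from the left one and not reported. The rack is home when its top rod lies on both trough floors (rod axis 5 mm above each floor), usually a little out of level; bring it in from the front, where its lower part passes below the hooks.
- tape_roll: Roll of masking tape 98 mm across, 25 mm high, loose, on the bench; to be left alone. Origin: underside.
- spanner: Steel spanner 196 mm long, lying loose; to be left alone. Origin: underside.
- sanding_block: Sanding block 65x100x27 mm, loose; to be left alone. Origin: underside.
- wood_block: Plain wooden block 45x120x35 mm, loose; to be left alone. Origin: underside.
- spring_clamp: Black spring clamp 137 mm long, lying loose; to be left alone. Origin: underside.

How it is judged:
By the outcome, as a careful person would: the job done as asked, in the order asked, and still so for the second after the job is handed in, with the robot touching nothing.
It also fails if it takes over 58 s, if anything falls off the work surface, if the arm or the gripper's body presses on something with over 40 N, if the wrist force passes 120 N, or if a joint passes its speed limit or range.

## Robot

A 6-joint arm with a two-finger parallel gripper is mounted at the origin on a cart in front of the work surface, level with it; the furniture and walls round the work are solid. World frame = base frame: x ahead of the robot, y to its left, z up, the work surface at z = 0. Lengths are in mm, angles in degrees, forces in N, time in s.
With the tool pointing down it reaches from about 350 to 850 mm from the base axis. Payload 8.1 kg.
Tool frame: the origin (TCP) lies midway between the tips of the shut fingers; the grasp point (between the pads) lies 19 mm behind it (r.grip_point_offset is the distance from the TCP to the grasp point, in mm); z points along the fingers, y is the line along which they close (so a half turn about z gives the same grasp; the last joint's range is limited). The gripper opens to 85 mm and grips with 20 to 120 N. Pads are 22 mm wide; open, the fingers measure 114 mm over their backs; the gripper's body (76 mm by 85 mm) begins 54 mm behind the grasp point. The pads swing forward as they close: fully open they stand 13 mm farther back than shut.
Start: joints at [-73.362, 7.471, 85.268, -0, 87.261, -4.893], TCP at [220.23, -558.125, 231.292] pointing down, gripper open.
Joint ranges: [-169.43, 169.43], [-51.17, 129.36], [1.28, 143.12], [-76.62, 256.62], [0, 156.53], [-152.29, 152.29]. Speed limits (degrees/s): [136.94, 136.94, 159.86, 180, 180, 180].

## Interface

Orientations are given as [roll, pitch, yaw] about the fixed x, y, z axes, in that order (R = Rz(yaw) Ry(pitch) Rx(roll)).
In Python, from bench import r gives the robot as it stands.
- The arm moves only by the shell command python3 -m inch 'ROWS' [FORCE]. ROWS is JSON, one flat list of numbers, 7 for each row, row after row: the shift along the world's x, y, z in m, then the turn, a rotation vector about the world's x, y, z in degrees, then the closure in counts, from 0 (fully open) to 255 (shut). A call has 1 to 10 rows; each row shifts and turns the commanded pose from where the row before left it; what a row does not reach is not made up. A row lasts 1/10 s, in which the tool goes at most 50 mm and 8.59 degrees, less where a joint would pass 70% of its speed; a pose out of reach is approached as far as the arm can. A call with a gripper value outside its range is refused whole. The fingers move at their own pace and stop on an object; FORCE is the grip in N (left out, the last holds). Time passes only in rows, so rows that do not move let the fingers close. It gives the time, the measured TCP pose, the force and the opening at its end, in the units of the state.
- r.sense(): the state, without advancing time (a new reading comes with each control period).
- r.snapshot(name): name is "scene" or "top"; returns (picture, depth): 400x640x3 uint8, red, green, blue; 400x640 float32, mm along the optical axis (not along the pixel's ray), 0 where there is no reading.
- r.get_calibration(name): a dict with "fovy" (degrees; the focal length in pixels is half the picture's height over the tangent of half this angle, whatever the lens; pixels are square), "cx", "cy" (the principal point, pixels), "position" and "rotation" of the camera in the world. Camera axes: x right, y up, looking along -z (the intrinsics and any distortion apply to the point x, -y, -z); pixel columns grow to the right and rows downward; lengths in mm; the calibration is good to about 2 mm. A picture is of the moment at which its call begins. get_calibration takes no time and is no camera call.
- r.hand_in(): hands the job in, once; it reports no verdict.
The state is a dict: "time": time; "joint_pos": joint angles; "qd": joint speeds; "joint_efforts": joint torques, N m; "tool_pos": TCP position; "tcp_rot": TCP orientation; "ft_force": force on the tool from outside, world axes, zero at the start; "wrist_torque": the same for the moment, N m; "finger_gap": finger opening in mm.
Only numpy, scipy, OpenCV 4.12 (cv2) and the standard library are available. Lean on these libraries where they do the work, as an engineer would, in place of code of your own. Each camera call takes 0.05 s, during which the arm holds its last target. There are 200 camera calls.

## Working session

There is one attempt and no reset: what is moved stays moved. The work goes in short steps, Python scripts to look and compute and a shell command to move; the robot and the scene stay as the last step left them, time stands still between calls to the robot, and variables do not carry over. Pictures are saved under pics/ and viewed, on a budget of 10 in all, crops included, one or two more only if the job needs it, and the job is handed in when it is done.

```bash
ls; mkdir -p pics; python3 - <<'E'
from bench import r
import cv2,numpy as np
for n in("scene","top"):
    p,d=r.snapshot(n); np.savez(n+".npz",p=p,d=d); cv2.imwrite(f"pics/{n}0.png",p[:,:,::-1]); print(n,r.get_calibration(n),(d>0).mean())
print(r.sense())
E
```

```text
pics
scene {'fovy': 44.08995623812654, 'cx': 316.3284320119158, 'cy': 200.7443416220469, 'position': array([-774.1923219 , -462.97435988, 1255.83833833]), 'rotation': array([ 50.14040891,  -0.92029229, -73.01029592])} 0.99594921875
top {'fovy': 57.22929935817561, 'cx': 322.9771917514316, 'cy': 194.243470925105, 'position': array([ 487.82699512,  -74.66652227, 1131.89639687]), 'rotation': array([  4.06107374,  -1.44074818, -91.59779686])} 0.99591796875
{'time': 0.1, 'joint_pos': array([-7.33605503e+01,  7.51255962e+00,  8.53238503e+01, -5.70607548e-04,
        8.72612228e+01, -4.89487672e+00]), 'qd': array([-0.05033987, -0.08355662, -0.21128292, -0.01546022, -0.03161234,
        0.0542391 ]), 'joint_efforts': array([ 2.30754100e-03, -5.70950532e+01, -5.01940691e+01,  3.24962525e-05,
        8.17050110e-03, -6.61627254e-06]), 'tool_pos': array([ 220.09104144, -557.63765116,  230.32301658]), 'tcp_rot': array([-1.79902675e+02, -7.76296208e-03,  2.15343476e+01]), 'ft_force': array([-0.0742133 ,  0.66758351,  0.07427831]), 'wrist_torque': array([-0.0265359 , -0.01572295,  0.07030454]), 'finger_gap': 85.33245398016199}
```

View pics/scene0.png

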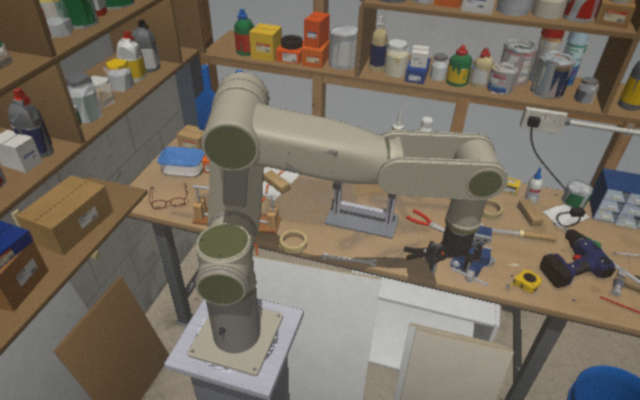

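View pics/top0.png

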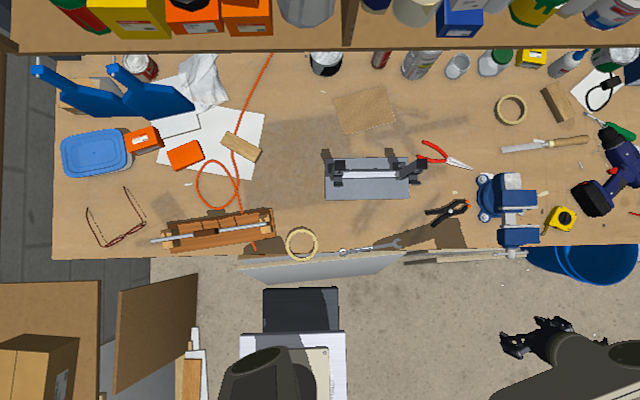

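The scene view is partly blocked by the arm. The top view shows the rack in its rest near px (215,228) and the stand near (372,175).

```bash
cat > h.py <<'E'
import numpy as np
from scipy.spatial.transform import Rotation as R
from bench import r
def cam(n):
    c=r.get_calibration(n); return c,R.from_euler('xyz',c['rotation'],degrees=True).as_matrix(),200/np.tan(np.radians(c['fovy']/2))
def ray(n,u,v):
    c,M,f=cam(n); u=np.asarray(u,float);v=np.asarray(v,float)
    return np.stack([(u-c['cx'])/f,-(v-c['cy'])/f,-np.ones_like(u)],-1)@M.T, c['position']
def onz(n,u,v,z):
    d,p=ray(n,u,v); return p+d*((z-p[2])/d[...,2])[...,None]
def cloud(n,d):
    v,u=np.mgrid[:400,:640]; q,p=ray(n,u,v); return p+q*d[...,None]
E
python3 - <<'E'
import cv2,numpy as np
from h import *
z=np.load('top.npz');p=z['p'][:,:,::-1];P=cloud('top',z['d'])
a=cv2.resize(p[190:262,140:300],None,fx=5,fy=4.0,interpolation=2)
a=cv2.resize(p[195:260,140:300],(800,325),interpolation=cv2.INTER_CUBIC)
b=cv2.resize(p[145:210,315:450],(560,270),interpolation=cv2.INTER_CUBIC)
c=np.zeros((595,800,3),np.uint8);c[:325]=a;c[325:,:560]=b;cv2.imwrite('pics/crop1.png',c)
for u,v in[(350,130),(300,210),(372,190),(215,228),(192,235),(250,215)]:print(u,v,P[v,u].round(0))
s=np.load('scene.npz');Q=cloud('scene',s['d'])
for nm,X in(('top',P),('scene',Q)):
    print(nm)
    h=X[...,2]
    m=(h>110)&(h<280)&(X[...,0]>250)&(X[...,0]<800)&(abs(X[...,1])<500)
    n,l,st,ce=cv2.connectedComponentsWithStats(m.astype(np.uint8))
    for i in range(1,n):
        if st[i,4]>8: print(st[i],X[l==i].min(0).round(),X[l==i].max(0).round(),np.median(X[l==i],0).round())
E
```

```text
350 130 [ 766. -195.    7.]
300 210 [521. -33.  -1.]
372 190 [ 576. -256.   12.]
215 228 [475. 183. 165.]
192 235 [458. 247. 151.]
250 215 [509. 118.  14.]
top
[  67   92  128   29 1705] [763. 234. 163.] [800. 500. 280.] [775. 343. 228.]
[402 159  25  26 402] [ 573. -352.  111.] [ 630. -326.  258.] [ 609. -331.  204.]
[332 160  13  27 291] [ 575. -152.  136.] [ 632. -127.  260.] [ 607. -138.  207.]
[150 222 116  21 497] [442.  55. 144.] [487. 358. 196.] [466. 197. 152.]
[ 88 280  13  42 476] [250. 478. 154.] [351. 500. 178.] [301. 486. 172.]
scene
[196 104  16  27 258] [765. 430. 161.] [785. 499. 280.] [774. 475. 236.]
[333 181  10  14 110] [ 572. -153.  110.] [ 633. -127.  189.] [ 601. -144.  155.]
[193 185  16  10  61] [436. 298. 111.] [456. 356. 159.] [445. 337. 149.]
[126 188  22  21 185] [250. 476. 152.] [349. 500. 180.] [298. 484. 172.]
[263 193  13  12  54] [469.  54. 110.] [487. 100. 157.] [479.  71. 147.]
[388 193   8  13  84] [ 574. -352.  111.] [ 623. -328.  182.] [ 602. -341.  138.]
```

View pics/crop1.png

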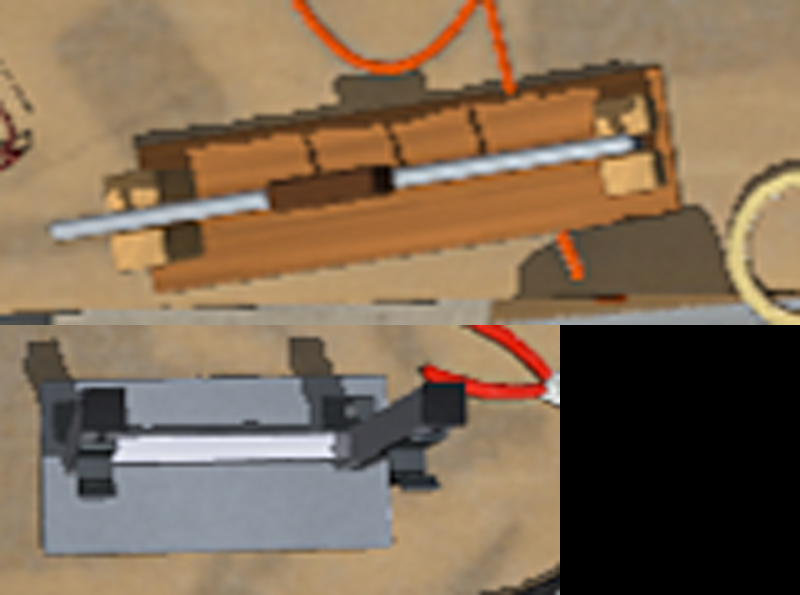

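The top crop shows the rack's rod running px (150,241)–(267,224), with the dark grip in its middle. The stand's two hooks face the robot, at px (338,183) and (414,183). Depth looks good, so I'll fit the poses from it.

```bash
python3 - <<'E'
import cv2,numpy as np
from h import *
np.set_printoptions(suppress=True,linewidth=150)
z=np.load('top.npz');P=cloud('top',z['d']).reshape(-1,3)
s=np.load('scene.npz');Q=cloud('scene',s['d']).reshape(-1,3)
def box(X,lo,hi):return X[((X>lo)&(X<hi)).all(1)]
rod=box(P,[430,40,142],[500,370,160]);g=box(P,[430,150,180],[500,260,215])
c=rod.mean(0);v=np.linalg.svd(rod-c)[2][0];t=(rod-c)@v
print('rod',len(rod),c,v,t.min(),t.max(),'ends',c+v*t.min(),c+v*t.max(),'yaw',np.degrees(np.arctan2(-v[0]*np.sign(v[1]),abs(v[1]))))
(m,sz,a)=cv2.minAreaRect(g[:,:2].astype(np.float32));print('grip',len(g),g.mean(0),m,sz,a,np.median(g[:,2]))
for nm,X in(('top',P),('scene',Q)):
  for lo,hi in((-165,-115),(-365,-310)):
    u=box(X,[560,lo,240],[650,hi,275]);print(nm,'upr',len(u),u.min(0) if len(u) else'',u.max(0) if len(u) else '')
    h=box(X,[555,lo,120],[640,hi,244]);h=h[np.argsort(h[:,0])]
    for x in range(556,640,4):
        k=h[(h[:,0]>=x)&(h[:,0]<x+4)]
        if len(k):print(x,len(k),'y',k[:,1].min().round(),k[:,1].max().round(),'z',np.percentile(k[:,2],[0,25,50,75,100]).round())
b=box(P,[480,-420,8],[700,-90,16]);print('base',cv2.minAreaRect(b[:,:2].astype(np.float32)))
E
```

```text
rod 340 [464.86143408 204.59018776 150.44747767] [-0.12520728  0.9921306   0.0000331 ] -150.79669420763227 154.3972061898302 ends [483.74227824  54.98017244 150.44248688] [445.52977961 357.7723812  150.45258763] yaw 7.192726190147653
grip 141 [464.83758354 204.8331546  191.56813763] (464.64404296875, 206.8993377685547) (15.808736801147461, 55.78847122192383) 7.21055793762207 192.12579858954064
top upr 127 [ 605.81399931 -151.66658828  240.82095543] [ 631.77836053 -126.7322186   259.95901763]
572 9 y -150.0 -130.0 z [182. 183. 184. 184. 186.]
576 11 y -151.0 -128.0 z [166. 183. 184. 184. 185.]
580 17 y -149.0 -128.0 z [172. 174. 176. 180. 183.]
584 2 y -142.0 -131.0 z [160. 163. 165. 168. 170.]
588 17 y -150.0 -129.0 z [153. 155. 156. 156. 159.]
592 10 y -151.0 -129.0 z [153. 155. 155. 157. 161.]
596 17 y -151.0 -129.0 z [152. 156. 156. 157. 159.]
600 36 y -151.0 -128.0 z [152. 166. 182. 196. 208.]
604 31 y -152.0 -127.0 z [136. 207. 220. 227. 244.]
608 3 y -127.0 -127.0 z [148. 148. 149. 175. 202.]
612 3 y -127.0 -127.0 z [147. 172. 198. 201. 203.]
616 4 y -127.0 -127.0 z [151. 152. 
[... 1865 characters left out ...]
 133. 133. 133.]
scene upr 0  
572 4 y -347.0 -332.0 z [172. 175. 178. 180. 181.]
576 8 y -349.0 -328.0 z [171. 177. 180. 181. 182.]
580 13 y -351.0 -328.0 z [163. 164. 168. 175. 181.]
584 5 y -346.0 -328.0 z [165. 166. 167. 169. 171.]
592 2 y -351.0 -343.0 z [151. 155. 158. 162. 165.]
596 2 y -351.0 -341.0 z [124. 135. 146. 157. 168.]
600 10 y -351.0 -330.0 z [122. 131. 135. 144. 156.]
604 20 y -352.0 -328.0 z [121. 128. 132. 138. 145.]
608 4 y -351.0 -332.0 z [121. 121. 127. 135. 146.]
612 1 y -352.0 -352.0 z [128. 128. 128. 128. 128.]
620 1 y -351.0 -351.0 z [126. 126. 126. 126. 126.]
base ((590.828857421875, -264.19573974609375), (309.2234191894531, 183.94602966308594), 89.5136947631836)
```

```bash
A=".02,.036,.01,0,0,7.57,0"; python3 -m inch '[0.02,0.036,0.01,0,0,7.57,0, 0.02,0.036,0.01,0,0,7.57,0, 0.02,0.036,0.01,0,0,7.57,0, 0.02,0.036,0.01,0,0,7.57,0, 0.02,0.036,0.01,0,0,7.57,0, 0.02,0.036,0.01,0,0,7.57,0, 0.02,0.036,0.01,0,0,7.57,0, 0.02,0.036,0.01,0,0,7.57,0, 0.02,0.036,0.01,0,0,7.57,0, 0.02,0.036,0.01,0,0,7.57,0]' 28; python3 -m inch '[0.0045,0.04,-0.003,0,0,0,0, 0.0045,0.04,-0.003,0,0,0,0, 0.0045,0.04,-0.003,0,0,0,0, 0.0045,0.04,-0.003,0,0,0,0, 0.0045,0.04,-0.003,0,0,0,0, 0.0045,0.04,-0.003,0,0,0,0, 0.0045,0.04,-0.003,0,0,0,0, 0.0045,0.04,-0.003,0,0,0,0, 0.0045,0.04,-0.003,0,0,0,0, 0,0,0,0,0,0,0]'
```

```text
time: 1.1
tool_pos: [420.6, -196.5, 331.4]
tcp_rot: [-180.0, -0.0, 97.5]
ft_force: [0.8, -0.4, 0.4]
finger_gap: 85.4
time: 2.1
tool_pos: [459.9, 165.9, 303.0]
tcp_rot: [-179.9, -0.1, 97.5]
ft_force: [-0.3, -1.1, 0.4]
finger_gap: 85.0
```

```bash
python3 -m inch '[0.0024,0.02,-0.01,0,0,-0.3,0, 0.0024,0.0204,-0.02,0,0,0,0, 0,0,-0.03,0,0,0,0, 0,0,-0.03,0,0,0,0, 0,0,-0.03,0,0,0,0, 0,0,-0.02,0,0,0,0, 0,0,-0.01,0,0,0,0, 0,0,0,0,0,0,100, 0,0,0,0,0,0,130, 0,0,0,0,0,0,130]' 28; python3 - <<'E'
from h import *
import cv2
p,d=r.snapshot("top");cv2.imwrite("pics/top2.png",cv2.resize(p[170:262,130:310,::-1],(720,368),interpolation=2))
print(r.sense()['finger_gap'],r.sense()['ft_force'],r.sense()['tool_pos'])
E
```

```text
time: 3.1
tool_pos: [466.6, 202.5, 156.0]
tcp_rot: [179.9, -0.0, 96.9]
ft_force: [0.3, -1.0, -0.3]
finger_gap: 43.9
42.14392028425644 [ 0.34828326 -0.67961218 -0.37964908] [466.54486784 202.52445419 155.94373084]
```

View pics/top2.png

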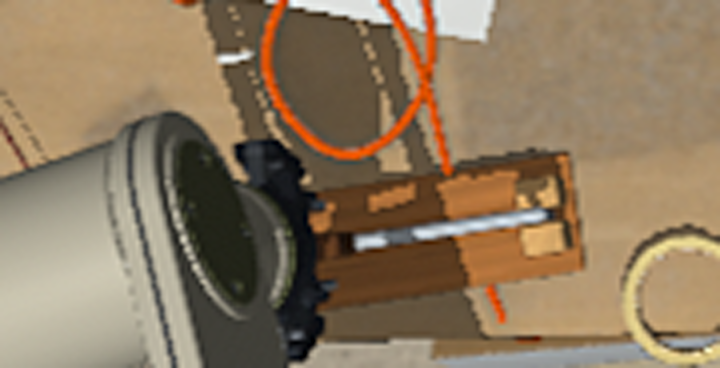

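The gripper straddles the grip; the rack's right half is visible and undisturbed, with the rod end at px (545,215). I'll trim the position, then close.

```bash
python3 -m inch '[-0.001,0.002,-0.003,0,0,0.2,130, -0.001,0.002,0,0,0,0,140, 0,0,0,0,0,0,150]' 28;  python3 -m inch '[0,0,0,0,0,0,200, 0,0,0,0,0,0,230, 0,0,0,0,0,0,255, 0,0,0,0,0,0,255, 0,0,0,0,0,0,255, 0,0,0,0,0,0,255]' 28
```

```text
time: 3.45
tool_pos: [463.4, 206.6, 151.4]
tcp_rot: [180.0, -0.0, 97.2]
ft_force: [0.2, 0.7, 0.3]
finger_gap: 35.1
time: 4.05
tool_pos: [463.7, 206.3, 151.5]
tcp_rot: [180.0, -0.0, 97.1]
ft_force: [0.6, 0.8, 2.3]
finger_gap: 15.7
```

```bash
python3 -m inch '[0,0,0.004,0,0,0,255, 0,0,0.008,0,0,0,255, 0,0,0.012,0,0,0,255, 0,0,0.014,0,0,0,255, 0,0,0.014,0,0,0,255, 0,0,0.014,0,0,0,255, 0,0,0.014,0,0,0,255, 0,0,0.012,0,0,0,255, 0,0,0.008,0,0,0,255, 0,0,0,0,0,0,255]' 28; python3 - <<'E'
from h import *
import cv2
s=r.sense();print(s['ft_force'],s['wrist_torque'],s['tool_pos'])
p,d=r.snapshot("top");P=cloud('top',d).reshape(-1,3)
k=P[(P[:,2]>200)&(P[:,2]<275)&(P[:,0]>430)&(P[:,0]<510)&(P[:,1]>40)&(P[:,1]<130)]
if len(k): print(len(k),np.polyfit(k[:,1],k[:,2],1),k.min(0),k.max(0))
E
```

```text
time: 5.05
tool_pos: [464.2, 206.5, 252.9]
tcp_rot: [179.9, -0.0, 97.1]
ft_force: [0.2, 0.0, -3.2]
finger_gap: 16.0
[ 0.15486996  0.03841271 -3.20910541] [ 0.00538287 -0.00764206 -0.01912712] [464.21627343 206.5068151  252.9397728 ]
137 [8.83769120e-03 2.50742994e+02] [470.07714789  53.79062148 247.38376261] [487.42061495 129.46438826 256.85552084]
```

The rack is lifted level. The rod top is at z≈251.5, so the rod axis sits 6.3 mm below the TCP. Next I carry it to the front of the stand.

```bash
python3 -m inch '[0.001,-0.008,0,0,0,-0.3,255, 0.002,-0.016,0,0,0,-0.3,255, 0.002,-0.022,0,0,0,-0.4,255, 0.002,-0.026,0,0,0,-0.4,255, 0.002,-0.028,0,0,0,-0.4,255, 0.002,-0.028,0,0,0,-0.4,255, 0.002,-0.028,0,0,0,-0.4,255, 0.002,-0.028,0,0,0,-0.4,255, 0.002,-0.028,0,0,0,-0.4,255, 0.002,-0.028,0,0,0,-0.4,255]' 28
python3 -m inch '[0.002,-0.028,0,0,0,-0.4,255, 0.002,-0.028,0,0,0,-0.4,255, 0.002,-0.028,0,0,0,-0.4,255, 0.002,-0.028,0,0,0,-0.4,255, 0.002,-0.026,0,0,0,-0.4,255, 0.002,-0.024,0,0,0,-0.4,255, 0.002,-0.02,0,0,0,-0.4,255, 0.002,-0.014,0,0,0,-0.4,255, 0.002,-0.008,0,0,0,-0.4,255, 0,0,0,0,0,-0.2,255]'
```

```text
time: 6.1
tool_pos: [481.8, -35.3, 250.3]
tcp_rot: [-179.9, -0.0, 93.3]
ft_force: [-0.2, -0.5, -3.7]
finger_gap: 15.7
time: 7.1
tool_pos: [500.3, -238.3, 250.7]
tcp_rot: [-180.0, -0.0, 89.4]
ft_force: [0.4, 0.4, -4.2]
finger_gap: 15.5
```

```bash
python3 - <<'E'
from h import *
s=r.sense();print(s['time'],s['ft_force'],s['wrist_torque'],s['tool_pos'],s['tcp_rot'])
E
```

```text
7.1 [ 0.3915196   0.40325839 -4.16728788] [-0.05416881  0.04604947  0.01191431] [ 500.33748904 -238.32692891  250.71079477] [-1.79952350e+02 -2.71012052e-02  8.94499017e+01]
```

```bash
python3 -m inch '[0.004,0,-0.001,0,0,0,255, 0.008,0,-0.002,0,0,0,255, 0.012,0,-0.002,0,0,0,255, 0.014,0,-0.003,0,0,0,255, 0.014,0,-0.003,0,0,0,255, 0.014,-0.001,-0.003,0,0,0,255, 0.012,0,-0.003,0,0,0,255, 0.008,0,-0.002,0,0,0,255, 0.004,0,-0.001,0,0,0,255, 0.001,0,0,0,0,0,255]' 28;  python3 - <<'E'
from h import *
import cv2
s=r.sense();print(s['time'],s['ft_force'],s['wrist_torque'],s['tool_pos'],s['tcp_rot'])
p,d=r.snapshot("top");P=cloud('top',d).reshape(-1,3);np.savez('top3.npz',p=p,d=d)
cv2.imwrite("pics/top3.png",cv2.resize(p[130:230,290:450,::-1],(800,500),interpolation=2))
p,d=r.snapshot("scene");np.savez('sc3.npz',p=p,d=d)
cv2.imwrite("pics/sc3.png",cv2.resize(p[120:270,290:450,::-1],(640,600),interpolation=2))
k=P[(P[:,2]>215)&(P[:,2]<240)&(P[:,0]>575)&(P[:,0]<602)&(P[:,1]>-400)&(P[:,1]<-80)]
for lo,hi in((-100,-80),(-125,-100),(-152,-128),(-350,-328),(-400,-352)):
    q=k[(k[:,1]>lo)&(k[:,1]<hi)]
    if len(q):print(lo,hi,len(q),np.percentile(q,[5,50,95],axis=0).round(1).tolist())
E
```

```text
time: 8.1
tool_pos: [591.8, -238.2, 230.9]
tcp_rot: [-180.0, -0.0, 89.6]
ft_force: [-0.2, 0.3, -3.7]
finger_gap: 15.9
8.1 [-0.22752906  0.28180801 -3.68214774] [ 0.01282327 -0.04190558 -0.02995455] [ 591.8240113  -238.20255406  230.89100768] [-1.79966992e+02 -1.81985099e-02  8.95757613e+01]
-100 -80 24 [[587.1, -97.8, 224.4], [591.5, -91.6, 229.8], [594.3, -85.4, 231.7]]
-125 -100 42 [[587.1, -122.7, 225.8], [591.3, -111.5, 229.9], [596.6, -100.3, 232.6]]
-152 -128 36 [[588.0, -149.9, 227.5], [591.7, -140.0, 230.2], [595.8, -130.1, 233.1]]
```

View pics/top3.png

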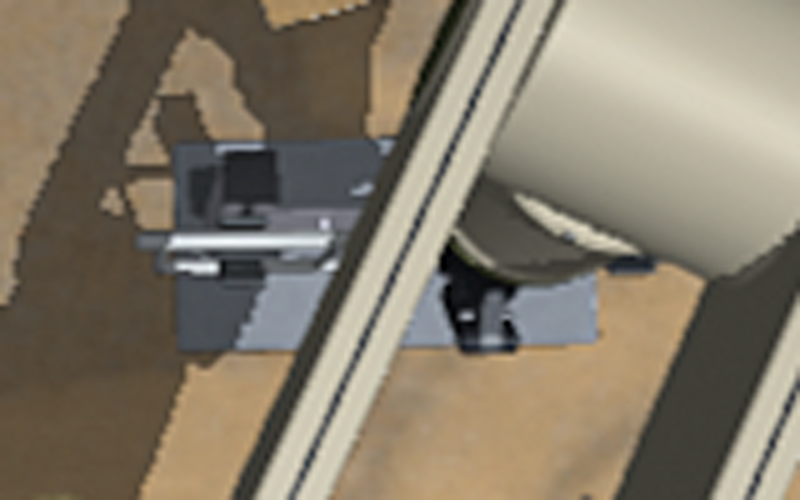

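View pics/sc3.png

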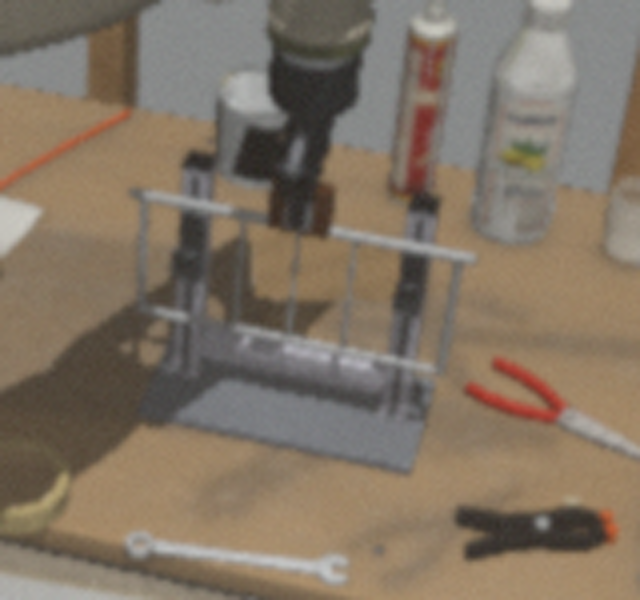

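The top view shows the rod over the left trough, at x≈591.5 against a trough centre of 592. The scene view shows the rack upright and level in front of both uprights. I pre-tilt by the floor difference seen (left ≈156, right ≈168, so 3.4° with the right end up) and lower to just above contact.

```bash
python3 -m inch '[0,0,-0.003,-0.6,0,0,255, 0,0,-0.005,-0.7,0,0,255, 0,0,-0.006,-0.7,0,0,255, 0,-0.001,-0.006,-0.7,0,0,255, 0,0,-0.007,-0.7,0,0,255, 0,0,-0.006,0,0,0,255, 0,0,-0.005,0,0,0,255, 0,0,-0.004,0,0,0,255, 0,0,-0.002,0,0,0,255, 0,0,0,0,0,0,255]' 26;  python3 - <<'E'
from h import *
s=r.sense();print(s['time'],s['ft_force'],s['wrist_torque'],s['tool_pos'],s['tcp_rot'])
p,d=r.snapshot("top");P=cloud('top',d).reshape(-1,3)
k=P[(P[:,2]>165)&(P[:,2]<210)&(P[:,0]>584)&(P[:,0]<599)]
for lo,hi in((-100,-80),(-125,-100),(-152,-128),(-350,-328),(-400,-352)):
    q=k[(k[:,1]>lo)&(k[:,1]<hi)]
    if len(q):print(lo,hi,len(q),np.percentile(q,[5,50,95],axis=0).round(1).tolist())
E
```

```text
time: 9.2
tool_pos: [591.4, -239.8, 186.9]
tcp_rot: [-180.0, 3.4, 89.5]
ft_force: [0.7, 0.6, -3.4]
finger_gap: 15.6
9.2 [ 0.71589295  0.55032276 -3.35463311] [ 0.08577445  0.00753956 -0.02818069] [ 591.35694378 -239.80793973  186.91338358] [-179.99971135    3.38480385   89.51963564]
-100 -80 22 [[587.3, -99.0, 174.3], [591.1, -93.7, 177.4], [595.3, -86.1, 180.4]]
-125 -100 36 [[586.6, -122.5, 174.3], [590.7, -111.9, 178.8], [594.8, -101.6, 182.2]]
-152 -128 33 [[586.1, -151.0, 176.1], [590.5, -138.5, 180.6], [593.8, -130.3, 183.7]]
```

```bash
python3 -m inch '[0.0005,0,-0.002,0,0,0,255, 0,0,-0.002,0,0,0,255, 0,0,-0.002,0,0,0,255, 0,0,-0.002,0,0,0,255, 0,0,0,0,0,0,255]' 24; for i in 1; do python3 -m inch '[0,0,-0.001,0,0,0,255, 0,0,0,0,0,0,255]'; done; python3 -c "
from h import *
s=r.sense();print(s['ft_force'],s['wrist_torque'],s['tool_pos'])"
```

```text
time: 9.75
tool_pos: [591.8, -239.6, 178.7]
tcp_rot: [-180.0, 3.4, 89.5]
ft_force: [-0.3, -0.9, -3.7]
finger_gap: 15.5
time: 9.95
tool_pos: [592.0, -239.7, 178.2]
tcp_rot: [180.0, 3.4, 89.5]
ft_force: [-0.1, -0.1, -3.2]
finger_gap: 15.9
[-0.11042946 -0.06287232 -3.17366688] [ 0.04370928  0.01544549 -0.02534095] [ 591.98631354 -239.69360238  178.17506795]
```

```bash
python3 -m inch '[0,0,-0.001,0,0,0,255, 0,0,-0.001,0,0,0,255, 0,0,0,0,0,0,255]'; python3 -c "
from h import *
s=r.sense();print(s['ft_force'],s['wrist_torque'],s['tool_pos'])"
```

```text
time: 10.25
tool_pos: [591.9, -239.7, 176.1]
tcp_rot: [180.0, 3.4, 89.5]
ft_force: [-0.4, 0.1, -4.3]
finger_gap: 16.0
[-0.37742723  0.06232844 -4.27014187] [ 0.11679259 -0.00419471  0.02073356] [ 591.93176091 -239.68875474  176.08287878]
```

```bash
cat > f.py <<'E'
from h import *
s=r.sense();print(s['ft_force'].round(2),s['wrist_torque'].round(3),s['tool_pos'].round(2))
E
python3 -m inch '[0,0,-0.001,0,0,0,255, 0,0,0,0,0,0,255]'|grep ft; python3 f.py;python3 -m inch '[0,0,-0.0007,0,0,0,255, 0,0,0,0,0,0,255]'|grep ft; python3 f.py; python3 -m inch '[0,0,-0.0007,0,0,0,255, 0,0,0,0,0,0,255]'|grep ft; python3 f.py
```

```text
ft_force: [-0.2, 0.6, -4.1]
[-0.24  0.63 -4.06] [ 0.112 -0.021 -0.013] [ 591.96 -239.71  175.15]
ft_force: [-0.1, -0.2, -4.0]
[-0.1  -0.24 -3.99] [ 0.129 -0.036 -0.005] [ 591.98 -239.71  174.47]
ft_force: [1.4, -0.0, -3.6]
[ 1.42 -0.01 -3.58] [ 0.063  0.02  -0.02 ] [ 591.99 -239.7   173.77]
```

```bash
python3 -m inch '[0,0,-0.0007,0,0,0,255, 0,0,0,0,0,0,255]'|grep ft; python3 f.py;python3 -m inch '[0,0,-0.0007,0,0,0,255, 0,0,0,0,0,0,255]'|grep ft; python3 f.py
```

```text
ft_force: [0.3, 0.2, -3.7]
[ 0.31  0.21 -3.71] [-0.033  0.037 -0.004] [ 592.06 -239.74  173.19]
ft_force: [-0.7, 1.9, -1.3]
[-0.71  1.86 -1.27] [-0.012  0.102 -0.02 ] [ 592.19 -239.78  172.91]
```

```bash
python3 -m inch '[0,0,-0.0005,0,0,0,255, 0,0,0,0,0,0,255]' 20|grep ft; python3 f.py;python3 -m inch '[0,0,0,0,0,0,255, 0,0,0,0,0,0,255]'|grep ft; python3 f.py;
```

```text
ft_force: [-1.9, 1.7, 2.7]
[-1.89  1.74  2.67] [ 0.009  0.427 -0.111] [ 592.24 -239.74  172.69]
ft_force: [-2.0, 3.0, 5.0]
[-1.98  2.97  4.97] [ 0.082  0.528 -0.122] [ 592.25 -239.78  172.71]
```

```bash
python3 - <<'E'
from h import *
import cv2
p,d=r.snapshot("top");P=cloud('top',d).reshape(-1,3)
p2,d2=r.snapshot("scene");Q=cloud('scene',d2).reshape(-1,3)
for X in(P,Q):
  k=X[(X[:,2]>145)&(X[:,2]<200)&(X[:,0]>583)&(X[:,0]<599)]
  for lo,hi in((-100,-80),(-125,-100),(-152,-128),(-350,-328),(-400,-354)):
    q=k[(k[:,1]>lo)&(k[:,1]<hi)]
    if len(q):print(lo,hi,len(q),np.percentile(q,[5,50,95],axis=0).round(1).tolist())
a=cv2.resize(p[150:200,315:375,::-1],(396,330),interpolation=2)
b=cv2.resize(p2[150:250,310:420,::-1],(400,364),interpolation=2)
c=np.zeros((364,800,3),np.uint8);c[:330,:396]=a;c[:,400:]=b;cv2.imwrite('pics/c4.png',c)
s=r.sense();print(s['ft_force'],s['wrist_torque'])
E
```

```text
-100 -80 22 [[588.9, -99.4, 159.7], [592.8, -94.0, 162.2], [597.1, -86.3, 164.5]]
-125 -100 36 [[588.1, -123.2, 161.7], [592.1, -112.6, 164.0], [596.4, -102.0, 167.3]]
-152 -128 52 [[583.6, -149.9, 157.9], [590.3, -139.5, 165.4], [598.9, -128.7, 176.3]]
-100 -80 12 [[585.6, -98.8, 149.9], [588.7, -94.1, 159.9], [592.8, -87.8, 166.7]]
-125 -100 22 [[588.0, -123.5, 149.2], [589.9, -107.9, 162.6], [594.8, -101.6, 167.9]]
-152 -128 9 [[583.3, -151.2, 152.3], [585.2, -142.8, 156.2], [594.3, -132.6, 179.3]]
-350 -328 9 [[585.2, -348.1, 151.2], [596.5, -343.2, 178.6], [598.7, -332.7, 196.6]]
-400 -354 45 [[583.7, -389.6, 153.4], [588.9, -378.2, 176.4], [595.5, -355.9, 182.9]]
[-2.67170587  1.80903551  5.12908551] [ 0.1231186   0.48487696 -0.06864503]
```

View pics/c4.png

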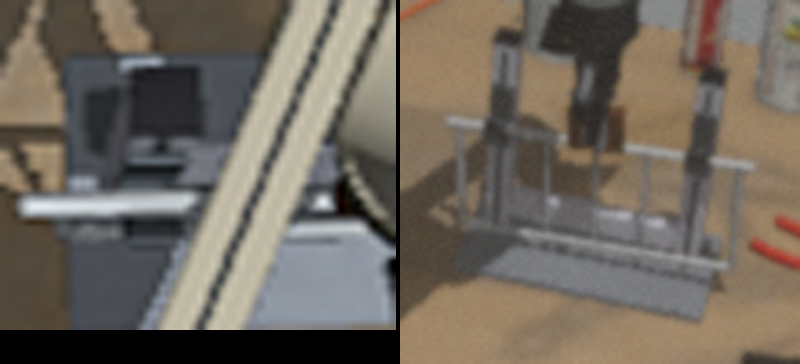

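Visually both ends look seated: the left rod axis measures about 160.6 against a seat of about 161, and the slope of 0.06 matches the floors. Now I confirm by feel with small tilts either way; if both hooks carry, both must give a reaction moment.

```bash
python3 -m inch '[-0.0005,0,0,0,0,0,255, 0,0,0,0,0,0,255]'|grep ft; python3 f.py; echo plus; python3 -m inch '[0,0,0,0.6,0,0,255, 0,0,0,0.6,0,0,255, 0,0,0,0,0,0,255]'|grep ft; python3 f.py; echo minus; python3 -m inch '[0,0,0,-0.6,0,0,255, 0,0,0,-0.6,0,0,255, 0,0,0,-0.6,0,0,255, 0,0,0,-0.6,0,0,255, 0,0,0,0,0,0,255]'|grep ft; python3 f.py; echo back;  python3 -m inch '[0,0,0,0.6,0,0,255, 0,0,0,0.6,0,0,255, 0,0,0,0,0,0,255]'; python3 f.py
```

```text
ft_force: [0.1, 3.1, 4.9]
[0.1  3.1  4.89] [ 0.108  0.052 -0.127] [ 592.14 -239.79  172.68]
plus
ft_force: [1.0, 3.8, 5.4]
[1.01 3.84 5.4 ] [ 0.296 -0.106 -0.016] [ 592.21 -239.6   172.58]
minus
ft_force: [2.4, -3.4, 4.3]
[ 2.4  -3.41  4.31] [-0.044 -0.285 -0.036] [ 592.01 -240.16  172.58]
back
time: 13.05
tool_pos: [591.9, -239.7, 172.4]
tcp_rot: [179.9, 3.4, 89.5]
ft_force: [1.3, 1.3, 6.1]
finger_gap: 16.3
[1.32 1.34 6.09] [-0.023 -0.186  0.031] [ 591.91 -239.68  172.43]
```

Tilting either way gives opposite moments (0.30 / −0.04 N·m about a 0.11 baseline), and Fz stays +4 to +6 N. With the 4 N weight, the hooks carry about 9–10 N in total, on both sides. I ease off slightly and let go.

```bash
python3 -m inch '[-0.0003,0,0.0004,0,0,0,255, 0,0,0,0,0,0,255]'|grep ft; python3 f.py; python3 -m inch '[0,0,0,0,0,0,200, 0,0,0,0,0,0,170, 0,0,0,0,0,0,150, 0,0,0,0,0,0,120, 0,0,0,0,0,0,120,0,0,0,0,0,0,120]'; python3 f.py
```

```text
ft_force: [3.6, 0.8, 3.7]
[3.57 0.79 3.71] [-0.103 -0.536  0.214] [ 591.61 -239.63  172.51]
time: 13.85
tool_pos: [591.2, -239.7, 172.3]
tcp_rot: [180.0, 3.4, 89.5]
ft_force: [0.8, -0.5, 0.2]
finger_gap: 45.4
[ 0.78 -0.49  0.16] [-0.011 -0.022 -0.03 ] [ 591.15 -239.73  172.32]
```

```bash
python3 -m inch '[0,0,0.004,0,0,0,110, 0,0,0.008,0,0,0,110, 0,0,0.014,0,0,0,110, 0,0,0.018,0,0,0,110, 0,0,0.02,0,0,0,110, 0,0,0.02,0,0,0,110, 0,0,0.02,0,0,0,110, 0,0,0.02,0,0,0,110, 0,0,0.02,0,0,0,110, 0,0,0.01,0,0,0,110]'; python3 -m inch '[-0.01,0.01,0.01,0,0,0,110, -0.03,0.03,0,0,0,0,110, -0.03,0.04,0,0,0,0,110, -0.03,0.04,0,0,0,0,110, -0.02,0.04,0,0,0,0,110, 0,0.04,0,0,0,0,110, 0,0.04,0,0,0,0,110, 0,0.04,0,0,0,0,110, 0,0.03,0,0,0,0,110, 0,0,0,0,0,0,110]'; python3 - <<'E'
from h import *
import cv2
p,d=r.snapshot("top");P=cloud('top',d).reshape(-1,3)
p2,d2=r.snapshot("scene")
k=P[(P[:,2]>145)&(P[:,2]<190)&(P[:,0]>583)&(P[:,0]<599)]
for lo,hi in((-100,-80),(-125,-100),(-152,-128),(-200,-152),(-326,-280),(-350,-328),(-400,-354)):
    q=k[(k[:,1]>lo)&(k[:,1]<hi)]
    if len(q):print(lo,hi,len(q),np.percentile(q,[5,50,95],axis=0).round(1).tolist())
a=cv2.resize(p[150:205,315:435,::-1],(800,367),interpolation=2)
b=cv2.resize(p2[150:250,290:480,::-1],(437,230),interpolation=2)
c=np.zeros((600,800,3),np.uint8);c[:367]=a;c[370:,:437]=b;cv2.imwrite('pics/c5.png',c)
E
```

```text
time: 14.85
tool_pos: [591.9, -240.1, 330.5]
tcp_rot: [179.7, 3.5, 89.5]
ft_force: [1.0, -0.4, -0.3]
finger_gap: 48.2
time: 15.85
tool_pos: [470.9, 73.5, 336.9]
tcp_rot: [179.9, 3.3, 89.8]
ft_force: [-0.3, -0.3, 0.3]
finger_gap: 49.0
-100 -80 19 [[588.5, -99.4, 156.0], [591.4, -94.0, 162.2], [594.4, -86.1, 164.6]]
-125 -100 30 [[587.8, -123.3, 160.8], [590.7, -112.6, 164.2], [595.1, -102.0, 167.1]]
-152 -128 46 [[583.6, -149.8, 162.0], [590.2, -139.3, 165.9], [595.7, -128.6, 175.0]]
-200 -152 75 [[586.0, -197.4, 164.7], [590.3, -175.9, 168.0], [594.6, -154.0, 171.4]]
-326 -280 70 [[584.9, -323.8, 171.3], [589.1, -302.5, 175.2], [593.2, -282.3, 179.1]]
-350 -328 44 [[585.6, -349.0, 168.3], [591.4, -338.5, 177.6], [597.9, -328.6, 181.2]]
-400 -354 61 [[584.9, -390.8, 176.2], [588.4, -373.6, 180.0], [593.6, -357.0, 182.9]]
```

View pics/c5.png

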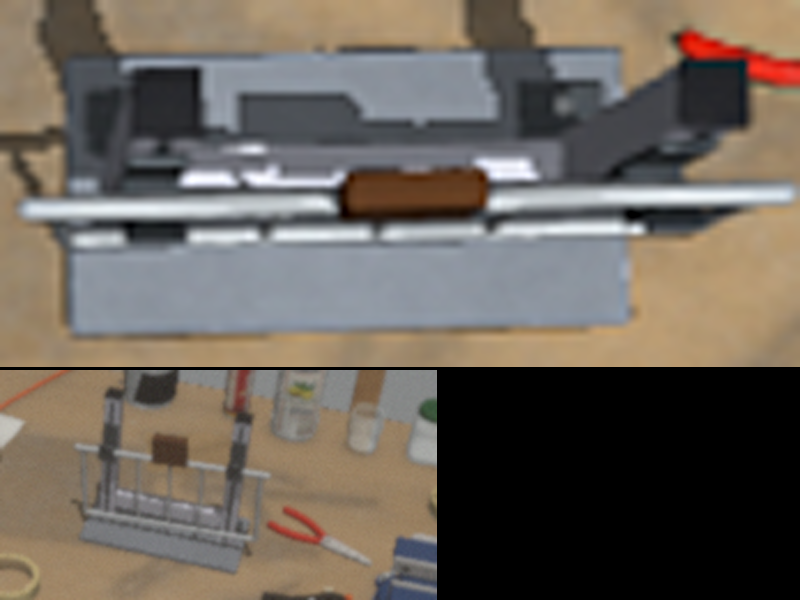

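The rack hangs in both hooks: rod axis about 161 mm on the left and 172.6 mm on the right, against seats of about 161 and 173. The gripper is well clear.

```bash
python3 -c "
from bench import r
print(r.hand_in())"
```

```text
the job is handed in; nothing more can be done
None
```

The rack is hanging by its top rod in both hooks of the stand, and I handed the job in at about 16 s on the robot's clock.

- **Carrying it over:** I took the rack by its wooden grip at 28 N, lifted it about 100 mm straight up out of the rest and brought it to the stand from the front. I tilted it 3.4° to match the hook floors, which the camera put at about 156 mm (left) and 168 mm (right).
- **Feeling the hooks:** I lowered it in steps of under 1 mm, with the grip eased to 20 N for the last ones. Contact came where the camera predicted. The hooks carried about 9–10 N in total, including the rack's roughly 4 N weight, well under the 18 N limit per hook. Small tilts each way gave opposite reaction moments, which fits both hooks carrying it. The response was weaker on one side, at −0.04 N·m against +0.30 N·m.
- **Sideways push:** Just before I let go, there was a sideways push of about 3.6 N towards a trough wall. It was gone once the fingers opened.
- **After letting go:** The rod axis measured about 161 mm on the left and 172.6 mm on the right, against expected seats of 161 and 173. The gripper was clear and touching nothing. I saw no other bench item disturbed in the views I took, but I did not measure them again.

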